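# Guard a grinding wheel while it rocks on the balancing ways

### The job

The grinding wheel on the balancing stand is to be rocked to see that it runs freely: straddle the arbor end on the robot's side from above with the open fingers, roll the wheel about a third of a turn to one side (either will do), well short of the end stops, and let it go. Let it roll to and fro by itself and guard it all the while, keeping the shaft midway between the fingers and moving with it without touching it, so that it could be caught at any moment. When it has settled to a standstill, stay a second, then lift the gripper well clear and finish; leave the things around the stand alone.

Things in the scene. Friction and masses are not known exactly. Their poses are not given: they have to be found in the camera images.
- stand: Green balancing stand, fixed: base plate 170 x 300 x 14 mm, pillars, and two level steel ways (bars 12 mm wide, 256 mm long) along its y at x = -50 and +50 mm, tops 105 mm above the bench; rubber stop pins at their ends rise 20 mm above them. Origin: centre of its underside, on the bench; x away from the robot (yaw varies), y along the ways, z up.
- arbor_end (a point): Point on the axis of the arbor's brass end spigot on the robot's side (24 mm diameter, 60 mm long, 32 mm of it towards the ways), 97 mm from the wheel's middle, 130 mm above the bench. Travels with the arbor; axes always as the stand's. Guarding here: TCP within 15 mm along the stand's y, 25 mm along x, 20 mm in height; straddle from above, a finger on either side along y.
- arbor (a joint): Arbor position along the stand's +y in m, 0 at the start (heavy side down), stops at -0.080 and 0.080. Rolls without slip on 25 mm radius: wheel angle = value / 0.025. Left free, acceleration is about -0.108 m/s2 x sin(value / 0.025), -30 to +45 % by hidden masses (3 s a small swing, wide ones slower), and 0.007 m/s2 of drag: dies out in some 18 s. 1.6 N holds it a quarter turn off.
- wheel: Blue-grey grinding wheel, 200 mm diameter, 25 mm thick, dark flanges of 106 mm, on an arbor with 50 mm steel journals lying on the ways and a brass spigot at either end; 2.2 kg. Origin: wheel centre on the arbor axis, 130 mm up; x along the arbor away from the robot. Top 230 mm up. Chalk stroke on the light side (up at first); two 50 g brass balance weights on the heavy side, 45 mm off the axis.
- multimeter: Yellow multimeter lying on its back, 150 x 78 x 36 mm; origin centre of underside. Leave it alone.
- tin: Shallow round metal tin, 84 mm across, 28 mm high; origin centre of underside. Leave it alone.
- screwdriver: Screwdriver with a black handle lying on the bench, along its own x; origin underneath it. Leave it alone.
- wood_block: Dark wooden block 85 x 170 x 32 mm; origin centre of underside. Leave it alone.

How it is judged:
On the way, in this order (a step that is already met when the one before it is completed fails the run):
1. the wheel has been rolled at least 40 mm (over a quarter turn) to one side ((value of joint arbor above 0.04 m or value of joint arbor below -0.04 m)).
2. while it swings some 20 mm or more each way, the TCP follows the arbor end for 6 s on end, within 15 mm along the ways, 25 mm across, 20 mm in height, touching nothing of it (x of the grasp point in the frame of arbor_end between -0.025 and 0.025 m and y of the grasp point in the frame of arbor_end between -0.015 and 0.015 m and z of the grasp point in the frame of arbor_end between -0.02 and 0.02 m and contact force between each of the arm, the fingers and wheel below 0.1 N and (value of joint arbor above 0.015 m or value of joint arbor below -0.015 m or velocity of joint arbor above 0.025 m/s or velocity of joint arbor below -0.025 m/s)), for 6 s.
3. the wheel has settled with its heavy side down, the fingers still round the arbor end and not touching it (x of the grasp point in the frame of arbor_end between -0.025 and 0.025 m and y of the grasp point in the frame of arbor_end between -0.015 and 0.015 m and z of the grasp point in the frame of arbor_end between -0.02 and 0.02 m and contact force between each of the arm, the fingers and wheel below 0.1 N and value of joint arbor between -0.008 and 0.008 m and velocity of joint arbor between -0.004 and 0.004 m/s), for 0.5 s.
At the end, for the whole second after the job is handed in: The wheel stands still within 8 mm of its balance position (heavy side down) and the TCP is more than 80 mm above the arbor's axis (value of joint arbor between -0.008 and 0.008 m and velocity of joint arbor between -0.004 and 0.004 m/s and z of the grasp point in the frame of arbor_end above 0.08 m); the robot touches nothing.
It fails at once if the arbor runs into an end stop (within 3 mm of it) (value of joint arbor above 0.077 m or value of joint arbor below -0.077 m).
It fails at once if the wheel or arbor is pushed with more than 15 N (contact force between any of the arm, the fingers and wheel above 15 N).
It fails at once if a thing beside the stand is moved by more than 20 mm (distance of any of multimeter, tin, screwdriver, wood_block from where it was at the start of the episode above 0.02 m).
It also fails if it takes over 72 s, if anything falls off the work surface, if the arm or the gripper's body presses on something with over 40 N, if the wrist force passes 120 N, or if a joint passes its speed limit or range.

### The arm

A 6-joint arm with a two-finger parallel gripper is mounted at the origin on the work surface. World frame = base frame: x ahead of the robot, y to its left, z up, the work surface at z = 0. Lengths are in m, angles in rad, forces in N, time in s.
With the tool pointing down it reaches from about 0.35 to 0.975 m from the base axis. Payload 4.9 kg.
Tool frame: the origin (TCP) lies between the finger pads, 19 mm behind the fingertips; this is the grasp point; z points along the fingers, y is the line along which they close (so a half turn about z gives the same grasp; the last joint's range is limited). The gripper opens to 85 mm and grips with 20 to 120 N. Pads are 22 mm wide; open, the fingers measure 114 mm over their backs; the gripper's body (76 mm by 85 mm) begins 54 mm behind the grasp point. The pads swing forward as they close: fully open they stand 13 mm farther back than shut.
Start: joints at [1.072, 0.053, 1.613, -0, 1.476, -0.119], TCP at [0.232, 0.58, 0.25] pointing down, gripper open.
Joint ranges: [-3.01, 3.01], [-1.01, 2.22], [0.06, 2.58], [-1.02, 4.17], [0.09, 2.62], [-3.14, 3.14]. Speed limits (rad/s): [2.57, 2.57, 3.14, 3.14, 3.14, 3.14].

### API

Orientations are given as a unit quaternion [w, x, y, z].
In Python, from bench import readout, optics, manip gives the robot as it stands.
- The arm moves only by the tool step_arm, never from a script. Its argument "steps" is a list of rows, each a list of 7 numbers: the shift along the tool's x, y, z scaled (see below), then the turn, a rotation vector about the tool's x, y, z scaled (see below), then the opening, from -1 (shut) to 1 (fully open). In form: [[dx, dy, dz, wx, wy, wz, fingers], ...]. A call has 1 to 20 rows; each row is the pose to reach, as a shift and turn from the pose commanded when the call began, along the tool's axes at that moment, turning the shorter way round; what a row does not reach only later rows make up. The controller multiplies each number of a shift by 0.12 m and each number of a turn by pi rad. A row lasts 1/10 s, in which the tool goes at most 50 mm and 8.59 degrees, less where a joint would pass 70% of its speed; a pose out of reach is approached as far as the arm can. A call with a number of a shift or a turn outside -1 to 1 is refused whole. A call with a gripper value outside its range is refused whole. The fingers move at their own pace and stop on an object; "grip_force" is the grip in N (left out, the last holds). Time passes only in rows, so rows that repeat a pose let the fingers close. It gives the time, the measured TCP pose, the force, the opening and the grip force at its end, in the units of the state.
- readout.get_state(): the state, without advancing time (a new reading comes with each control period).
- optics.snapshot(name): name is "scene" or "top"; returns a dict with "image" (400x640x3 uint8, red, green, blue), "K" (3x3 intrinsics, pixels), "distortion" ([k1, k2, p1, p2, k3] as OpenCV has them; the pictures are not rectified), "R" (3x3) and "t" (3): a world point X has camera coordinates R X + t. Camera axes: x right, y down, z forward; pixel columns grow to the right and rows downward; lengths in m; the calibration is good to about 2 mm. A picture is of the moment at which its call begins. There is no depth.
- manip.close_job(): hands the job in; it is judged then, once.
The state is a dict: "time_s": time; "joint_positions": joint angles; "qvel": joint speeds; "joint_torque": joint torques, N m; "tcp_pos": TCP position; "orientation": TCP orientation; "force": force on the tool from outside, world axes, zero at the start; "moment": the same for the moment, N m; "finger_gap": finger opening in m; "grasp_force": force on a finger pad.
Only numpy, scipy, OpenCV 4.12 (cv2) and the standard library are available. Lean on these libraries where they do the work, as an engineer would, in place of code of your own. Each camera call takes 0.05 s, during which the arm holds its last target. There are 200 camera calls.

## Working session

There is one attempt and no reset: what is moved stays moved. The work goes in short steps, Python scripts to look and compute and a tool call to move; the robot and the scene stay as the last step left them, time stands still between calls to the robot, and variables do not carry over. Pictures are saved under pics/ and viewed, at most 10 in all, crops included, and the job is handed in when it is done.

Besides the shell and the picture viewer there is one more tool, called after "Emit:" as a command line: name --pt "numbers of a row" for each row, then --argument value for the rest. step_arm: Moves the arm, as the interface text tells. Its arguments: {"type":"object","properties":{"steps":{"type":"array"},"grip_force":{"type":"number"}},"required":["steps"]}

```bash
mkdir -p pics; python3 - <<'E'
from bench import readout, optics
import cv2,numpy as np
s=readout.get_state();print(s)
for n in("scene","top"):
    d=optics.snapshot(n);cv2.imwrite(f"pics/{n}0.png",d["image"][:,:,::-1])
    print(n,d["K"],d["distortion"],d["R"],d["t"])
E
```

```text
{'time_s': 0.0, 'joint_positions': array([ 1.07202977e+00,  5.33335416e-02,  1.61432473e+00,  4.31422861e-07,
        1.47599758e+00, -1.18971072e-01]), 'qvel': array([-6.98810284e-04, -7.74216109e-04,  5.16656631e-04,  9.65367565e-05,
        6.70043878e-04,  7.63549824e-04]), 'joint_torque': array([-1.52762163e-04, -3.93721139e+01, -3.70157576e+01, -2.68823460e-04,
        7.52030290e-03, -1.92113657e-05]), 'tcp_pos': array([0.23140165, 0.5799416 , 0.24875908]), 'orientation': array([-3.13791375e-04,  1.88758399e-01,  9.82023015e-01, -9.82716866e-04]), 'force': array([-0.0246503 , -0.51878219, -0.27369262]), 'moment': array([0.02141067, 0.02919494, 0.0168619 ]), 'grasp_force': 0.0, 'finger_gap': 0.08528614839393939}
scene [[369.33064597   0.         324.86272366]
 [  0.         369.33064597 200.76569229]
 [  0.           0.           1.        ]] [-0.04870545  0.          0.          0.          0.        ] [[ 0.89558916  0.44449786 -0.01848514]
 [ 0.25458274 -0.54613115 -0.79807794]
 [-0.36483925  0.71004395 -0.60227063]] [-0.49180062 -0.04069163  1.47024088]
top [[382.51295356   0.         321.67344455]
 [  0.         382.51295356 200.79916234]
 [  0.           0.           1.        ]] [-0.06455662  0.          0.          0.          0.        ] [[ 0.02813545 -0.99949537 -0.01474434]
 [-0.99634182 -0.02684987 -0.0811299 ]
 [ 0.08069308  0.01697303 -0.99659447]] [0.0047521  0.55263817 1.30040143]
```

View pics/scene0.png

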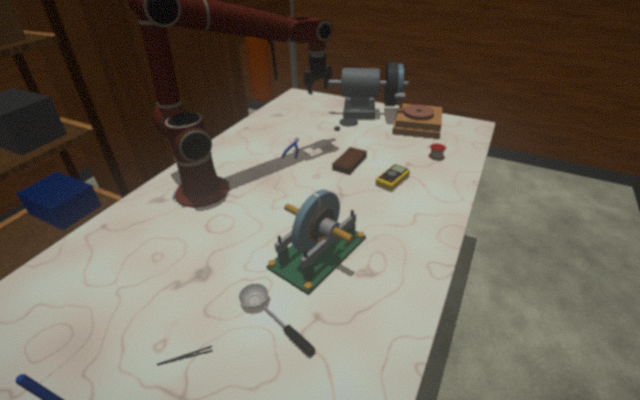

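View pics/top0.png

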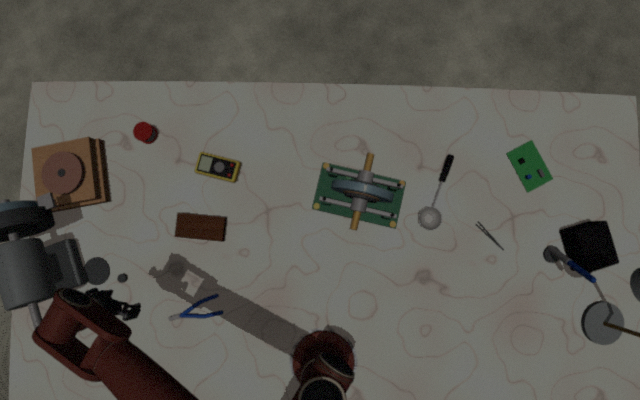

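The top view shows the stand at about (360,195), with the near spigot ending near (355,228) and the far one near (370,153). I'll crop it to get exact pixels.

```bash
python3 - <<'E'
import cv2
a=cv2.imread("pics/top0.png")[145:240,300:420];cv2.imwrite("pics/c.png",cv2.resize(a,None,fx=6,fy=6,interpolation=cv2.INTER_CUBIC)*1)
E
```

```text
(no output)
```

View pics/c.png

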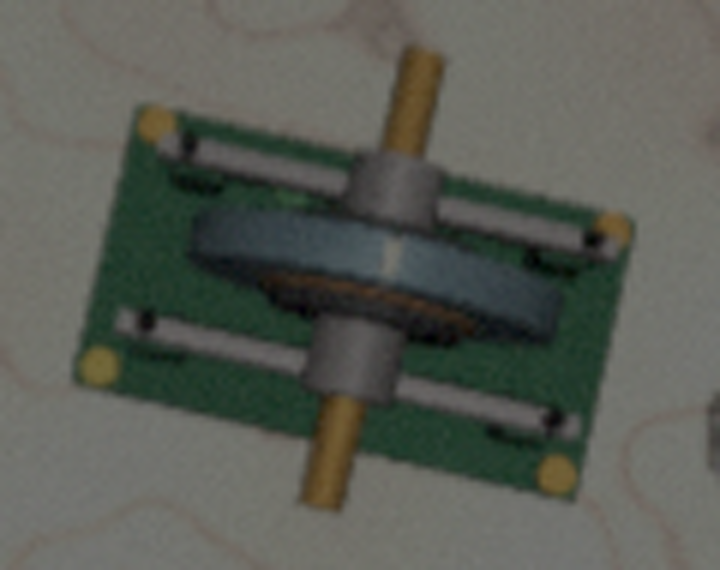

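```bash
cat > h.py <<'E'
import numpy as np, cv2
from scipy.optimize import least_squares
from scipy.spatial.transform import Rotation as Ro
def proj(d,P):
    return cv2.projectPoints(np.array(P,float).reshape(-1,3),cv2.Rodrigues(d["R"])[0],d["t"],d["K"],np.array(d["distortion"]))[0].reshape(-1,2)
def S2W(p,P):
    c,s=np.cos(p[2]),np.sin(p[2]); P=np.array(P,float).reshape(-1,3)
    return P@np.array([[c,-s,0],[s,c,0],[0,0,1]]).T+[p[0],p[1],0]
E
python3 - <<'E'
from h import *
from bench import optics
d=optics.snapshot("top"); print("cam",-d["R"].T@d["t"])
uv=np.array([(140,105),(632,222),(575,498),(75,380),(322,508),(424,48)])/6+[300,145]-.42
P=[(85,150,14),(85,-150,14),(-85,-150,14),(-85,150,14),(-125,0,132),(125,0,132)]
P=np.array(P)/1e3
r=least_squares(lambda p:(proj(d,S2W(p,P))-uv).ravel(),[.45,-.1,0]);p=r.x
print(p,r.fun.reshape(-1,2).round(2)); np.save("p.npy",p)
e=S2W(p,[-.097,0,.13])[0];print("end",e)
d2=optics.snapshot("scene");print(proj(d2,S2W(p,P)).round(1))
E
python3 - <<'E'
import cv2
a=cv2.imread("pics/scene0.png")[180:300,260:380];cv2.imwrite("pics/c2.png",cv2.resize(a,None,fx=5,fy=5,interpolation=cv2.INTER_CUBIC))
E
```

```text
cam [ 0.44554942 -0.00248378  1.34087843]
[ 0.57854142 -0.10853085 -0.20276834] [[-0.46 -0.72]
 [ 1.07 -0.94]
 [ 0.2   0.54]
 [-0.81  0.49]
 [-0.17  0.03]
 [ 0.16  0.5 ]]
end [ 0.48352867 -0.08899682  0.13      ]
[[366.2 234.7]
 [308.  292.2]
 [265.3 265.3]
 [325.8 215.3]
 [286.  205.7]
 [351.2 238.2]]
```

View pics/c2.png

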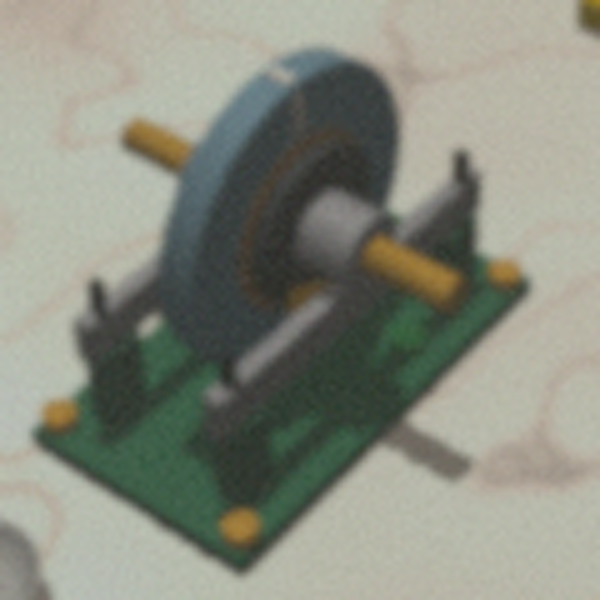

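```bash
cat >> h.py <<'E'
def rot(p):  # tool down, tool y along stand -y/+y (nearest chosen by caller)
    c,s=np.cos(p[2]),np.sin(p[2])
    y=np.array([-s,c,0]); z=np.array([0,0,-1.]); return np.column_stack([np.cross(y,z),y,z])
def row(st,p,tgt):
    w,x,y,z=st["orientation"]; R=Ro.from_quat([x,y,z,w]).as_matrix()
    T=rot(p); c=[T,T@np.diag([-1,-1,1])]
    rv=min([Ro.from_matrix(R.T@t).as_rotvec() for t in c],key=np.linalg.norm)
    return np.r_[R.T@(np.array(tgt)-st["tcp_pos"])/.12, rv/np.pi].round(3)
def track(d,p,dbg=False):
    im=d["image"].astype(int); m=((im[...,0]-im[...,2])>35)
    sw=proj(d,S2W(p,[(.088,-.085,.13),(.122,-.085,.13),(.122,.085,.13),(.088,.085,.13)]))
    r=np.zeros(m.shape,np.uint8); cv2.fillPoly(r,[sw.round().astype(np.int32)],1)
    v,u=np.nonzero(m&(r>0))
    if dbg: print(len(u))
    if len(u)<8: return None
    K=np.array([u,v]).T.astype(float)
    f=lambda q:proj(d,S2W(p,[q[1],q[0],.133]))[0]-np.median(K,0)*0-K.mean(0)
    return least_squares(f,[0,.105]).x
E
python3 - <<'E'
from h import *
from bench import optics,readout
uv=np.array([(140,105),(632,222),(575,498),(75,380),(322,508),(424,48)])/6+[300,145]-.42
uv2=np.array([(528,285),(243,573),(38,433),(125,133),(455,290)])/5+[260,180]-.4
P=np.array([(85,150,14),(85,-150,14),(-85,-150,14),(-85,150,14),(-125,0,132),(125,0,132)])/1e3
P2=P[[0,1,2,4,5]]
t=optics.snapshot("top");s=optics.snapshot("scene")
f=lambda p:np.r_[(proj(t,S2W(p,P))-uv).ravel(),(proj(s,S2W(p,P2))-uv2).ravel()]
r=least_squares(f,[.57,-.1,-.2],loss="soft_l1");p=r.x;print(p,r.fun.round(1));np.save("p.npy",p)
print("track",track(t,p,1),track(s,p,1))
a=t["image"];print(a[158:166:2,366:374])
st=readout.get_state();e=S2W(p,[-.1,0,.25])[0];print(e,row(st,p,e))
w=st["orientation"];print(Ro.from_quat([w[1],w[2],w[3],w[0]]).as_matrix().round(3))
E
```

```text
[ 0.57856242 -0.10974148 -0.19716432] [-0.3 -0.5  1.3 -1.2  0.7  0.3 -0.4  0.8  0.4  0.1  0.3  0.5  0.7 -1.8
 -0.1 -1.6 -2.  -0.4  1.  -0.2  0.5  0.7]
67
89
track [1.24219738e-05 1.04780334e-01] [-0.00063603  0.10595099]
[[[ 78  69  53]
  [ 76  58  29]
  [ 94  73  41]
  [102  79  45]
  [105  82  49]
  [ 94  73  40]
  [ 84  67  40]
  [ 85  78  64]]

 [[ 76  62  38]
  [ 88  67  37]
  [100  79  45]
  [102  79  40]
  [ 97  78  43]
  [ 85  63  32]
  [ 82  69  46]
  [103 100  93]]

 [[ 83  63  35]
  [ 92  73  36]
  [102  78  44]
  [102  79  43]
  [ 95  74  38]
  [ 82  65  34]
  [ 74  67  52]
  [107 107 101]]

 [[ 87  67  36]
  [ 97  75  41]
  [100  78  40]
  [100  78  45]
  [ 87  69  34]
  [ 81  66  44]
  [ 91  89  79]
  [111 111 104]]]
[ 0.48049982 -0.09015255  0.25      ] [-3.998e+00 -4.420e+00 -1.000e-03 -0.000e+00 -0.000e+00 -5.800e-02]
[[-0.929  0.371 -0.   ]
 [ 0.371  0.929 -0.001]
 [ 0.    -0.001 -1.   ]]
```

Emit:
step_arm --pt "-0.85 -0.94 0 0 0 -0.058 1" --pt "-0.85 -0.94 0 0 0 -0.058 1" --pt "-0.85 -0.94 0 0 0 -0.058 1" --pt "-0.85 -0.94 0 0 0 -0.058 1" --pt "-0.85 -0.94 0 0 0 -0.058 1"

```text
time_s: 0.8
tcp_pos: [0.2851, 0.4371, 0.2502]
orientation: [0.0, 0.1, 0.995, 0.0]
force: [-0.1, 0.3, -0.5]
finger_gap: 0.0857
grasp_force: 0.0
```

```bash
python3 - <<'E'
from h import *
from bench import readout
p=np.load("p.npy");st=readout.get_state();print(st["tcp_pos"],row(st,p,S2W(p,[-.1,0,.25])[0]))
E
```

```text
[0.28505533 0.4371401  0.25020802] [-2.468e+00 -3.984e+00 -1.000e-03  0.000e+00  0.000e+00 -1.000e-03]
```

Emit:
step_arm --pt "-0.61 -0.99 0 0 0 0 1" --pt "-0.61 -0.99 0 0 0 0 1" --pt "-0.61 -0.99 0 0 0 0 1" --pt "-0.61 -0.99 0 0 0 0 1"

```text
time_s: 1.2
tcp_pos: [0.3343, 0.3052, 0.2503]
orientation: [0.001, 0.1, 0.995, -0.0]
force: [-0.6, 1.1, -0.1]
finger_gap: 0.0854
grasp_force: 0.0
```

Emit:
step_arm --pt "-0.61 -0.99 0 0 0 0 1" --pt "-0.61 -0.99 0 0 0 0 1" --pt "-0.61 -0.99 0 0 0 0 1" --pt "-0.61 -0.99 0 0 0 0 1"

```text
time_s: 1.6
tcp_pos: [0.383, 0.1743, 0.2505]
orientation: [0.001, 0.101, 0.995, -0.0]
force: [-0.1, -0.0, 1.1]
finger_gap: 0.0852
grasp_force: 0.0
```

Emit:
step_arm --pt "-0.61 -0.99 0 0 0 0 1" --pt "-0.61 -0.99 0 0 0 0 1" --pt "-0.61 -0.99 0 0 0 0 1" --pt "-0.61 -0.99 0 0 0 0 1"

```text
time_s: 2.0
tcp_pos: [0.4316, 0.0435, 0.2503]
orientation: [0.0, 0.1, 0.995, -0.0]
force: [0.1, 0.4, 0.2]
finger_gap: 0.0851
grasp_force: 0.0
```

Emit:
step_arm --pt "-0.61 -0.99 0 0 0 0 1" --pt "-0.61 -0.99 0 0 0 0 1" --pt "-0.61 -0.99 0 0 0 0 1" --pt "-0.61 -0.99 0 0 0 0 1" --pt "-0.61 -0.99 0 0 0 0 1" --pt "-0.61 -0.99 0 0 0 0 1"

```text
time_s: 2.6
tcp_pos: [0.4787, -0.0837, 0.2499]
orientation: [-0.0, 0.097, 0.995, 0.0]
force: [0.0, -0.5, -0.1]
finger_gap: 0.0854
grasp_force: 0.0
```

```bash
python3 - <<'E'
from h import *
from bench import readout,optics
p=np.load("p.npy");st=readout.get_state();print(st["tcp_pos"],st["qvel"].round(3),row(st,p,S2W(p,[-.1,0,.127])[0]))
d=optics.snapshot("top");print(track(d,p,1));cv2.imwrite("pics/t1.png",cv2.resize(d["image"][130:270,260:460,::-1],None,fx=4,fy=4))
E
```

```text
[ 0.47868287 -0.08368055  0.24986633] [ 0.003 -0.013  0.009 -0.005 -0.    -0.003] [-2.600e-02 -5.100e-02  1.024e+00  0.000e+00 -0.000e+00  1.000e-03]
65
[0.00029461 0.10481368]
```

View pics/t1.png

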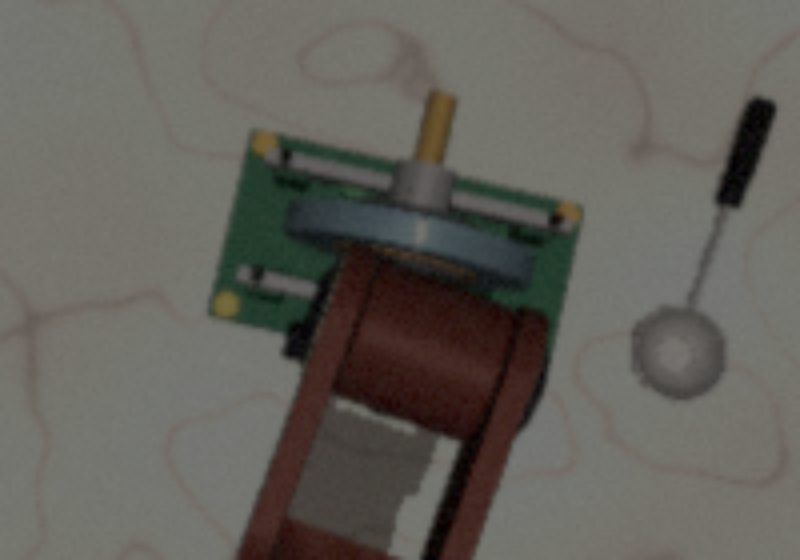

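The far spigot is unobstructed at crop (437,130), so the top camera can track it during guarding. Next I descend.

Emit:
step_arm --pt "-0.025 -0.05 0.2 0 0 0 1" --pt "-0.025 -0.05 0.4 0 0 0 1" --pt "-0.025 -0.05 0.6 0 0 0 1" --pt "-0.025 -0.05 0.8 0 0 0 1" --pt "-0.025 -0.05 0.99 0 0 0 1" --pt "-0.025 -0.05 0.99 0 0 0 1" --pt "-0.025 -0.05 0.99 0 0 0 1"

```text
time_s: 3.35
tcp_pos: [0.4802, -0.091, 0.1315]
orientation: [-0.0, 0.098, 0.995, 0.0]
force: [0.3, 0.1, 0.6]
finger_gap: 0.0854
grasp_force: 0.0
```

```bash
python3 - <<'E'
from h import *
from bench import readout,optics
p=np.load("p.npy");st=readout.get_state();print(st["tcp_pos"],st["force"],row(st,p,S2W(p,[-.1,0,.123])[0]))
d=optics.snapshot("top");print(track(d,p,1))
E
```

```text
[ 0.4801815  -0.09100587  0.13153265] [0.32894822 0.12288847 0.60750407] [-0.001  0.007  0.071  0.    -0.     0.   ]
65
[0.00030031 0.1046078 ]
```

Emit:
step_arm --pt "0 0.08 0.07 0 0 0 1" --pt "0 0.16 0.07 0 0 0 1" --pt "0 0.208 0.07 0 0 0 1" --pt "0 0.225 0.07 0 0 0 1" --pt "0 0.238 0.07 0 0 0 1" --pt "0 0.25 0.07 0 0 0 1" --pt "0 0.262 0.07 0 0 0 1" --pt "0 0.275 0.07 0 0 0 1" --pt "0 0.288 0.07 0 0 0 1" --pt "0 0.304 0.07 0 0 0 1" --pt "0 0.325 0.07 0 0 0 1" --pt "0 0.35 0.07 0 0 0 1" --pt "0 0.379 0.07 0 0 0 1" --pt "0 0.408 0.07 0 0 0 1" --pt "0 0.437 0.07 0 0 0 1" --pt "0 0.467 0.07 0 0 0 1" --pt "0 0.5 0.07 0 0 0 1" --pt "0 0.53 0.07 0 0 0 1" --pt "0 0.555 0.07 0 0 0 1" --pt "0 0.58 0.07 0 0 0 1"

```text
time_s: 5.4
tcp_pos: [0.4938, -0.0233, 0.1226]
orientation: [-0.0, 0.099, 0.995, 0.0]
force: [0.1, -0.4, 0.1]
finger_gap: 0.0855
grasp_force: 0.0
```

```bash
cat > obs.py <<'E'
from h import *
from bench import readout,optics
import json,os
p=np.load("p.npy");t0=readout.get_state()["time_s"];d=optics.snapshot("top");v=track(d,p);st=readout.get_state()
c,s=np.cos(p[2]),np.sin(p[2]);q=st["tcp_pos"]-[p[0],p[1],0]
tx,ty=c*q[0]+s*q[1],-s*q[0]+c*q[1]
print("t",t0,st["time_s"],"arbor",v,"tcp stand",tx.round(4),ty.round(4),q[2].round(4),"F",st["force"].round(1))
E
python3 obs.py
```

```text
t 5.4 5.45 arbor [0.03634451 0.10538865] tcp stand -0.1001 0.0684 0.1226 F [-1.  -0.6  0.9]
```

Emit:
step_arm --pt "0 0.025 0 0 0 0 1" --pt "0 0.05 0 0 0 0 1" --pt "0 0.072 0 0 0 0 1" --pt "0 0.092 0 0 0 0 1" --pt "0 0.108 0 0 0 0 1" --pt "0 0.12 0 0 0 0 1" --pt "0 0.128 0 0 0 0 1" --pt "0 0.13 0 0 0 0 1" --pt "0 0.13 0 0 0 0 1" --pt "0 0.13 0 0 0 0 1" --pt "0 0.13 0 0 0 0 1"

```text
time_s: 6.55
tcp_pos: [0.4968, -0.0083, 0.1226]
orientation: [-0.0, 0.099, 0.995, 0.0]
force: [0.1, -0.3, 0.1]
finger_gap: 0.0853
grasp_force: 0.0
```

```bash
python3 obs.py
cat > plan.py <<'E'
# python3 plan.py n [off]: fit a,drag to log.txt (t v), print n rows of tool-y shift from commanded pose
from h import *
import sys
from scipy.integrate import solve_ivp
def sim(a,mu,x0,v0,t0,ts):
    f=lambda t,s:[s[1],-a*np.sin(s[0]/.025)-mu*np.tanh(s[1]/.001)]
    return solve_ivp(f,(t0,max(ts)+1e-3),[x0,v0],t_eval=ts,max_step=.02).y
def fit(L):
    t,x=L.T
    if len(L)<2: return np.array([.108,.007,x[0],0.])
    def res(q):
        return np.r_[(sim(q[0],q[1],q[2],q[3],t[0],t)[0]-x)/.001,(q[0]-.115)/.025,(q[1]-.007)/.002,q[3]/.004]
    return least_squares(res,[.108,.007,x[0],0],x_scale=[.01,.001,.001,.002],diff_step=1e-4,bounds=([.07,.002,-.08,-.3],[.17,.015,.08,.3])).x
E
```

```text
t 6.55 6.6 arbor [0.05520964 0.10447612] tcp stand -0.1 0.0834 0.1227 F [-0.  -0.2 -0.9]
```

Emit:
step_arm --pt "0 0 0 0 0 0 1" --pt "0 0 0 0 0 0 1" --pt "0 0 0 0 0 0 1" --pt "0 0 0 0 0 0 1" --pt "0 0 0 0 0 0 1"

```text
time_s: 7.1
tcp_pos: [0.4966, -0.0088, 0.1225]
orientation: [-0.0, 0.099, 0.995, -0.0]
force: [-0.2, -2.9, -1.2]
finger_gap: 0.0853
grasp_force: 1.4
```

```bash
python3 obs.py;python3 obs.py
```

```text
t 7.1 7.15 arbor [0.04934993 0.10486817] tcp stand -0.1001 0.0828 0.1224 F [ 0.6 -3.3 -1.5]
t 7.15 7.2 arbor [0.04892716 0.10481134] tcp stand -0.1001 0.0827 0.1224 F [ 0.2 -3.7 -2.4]
```

Emit:
step_arm --pt "0 0 0 0 0 0 1" --pt "0 0 0 0 0 0 1" --pt "0 0 0 0 0 0 1" --pt "0 0 0 0 0 0 1" --pt "0 0 0 0 0 0 1" --pt "0 0 0 0 0 0 1"

```text
time_s: 7.8
tcp_pos: [0.497, -0.0083, 0.1229]
orientation: [0.0, 0.099, 0.995, 0.0]
force: [0.0, 0.2, 0.2]
finger_gap: 0.0851
grasp_force: 0.0
```

```bash
python3 obs.py
```

```text
t 7.8 7.85 arbor [0.05164164 0.10481525] tcp stand -0.0999 0.0835 0.1229 F [ 1.1  0.4 -0.4]
```

Emit:
step_arm --pt "0 -0.18 0 0 0 0 1" --pt "0 -0.27 0 0 0 0 1" --pt "0 -0.29 0 0 0 0 1" --pt "0 -0.32 0 0 0 0 1" --pt "0 -0.36 0 0 0 0 1"

```text
time_s: 8.35
tcp_pos: [0.4884, -0.0508, 0.1228]
orientation: [0.0, 0.098, 0.995, 0.0]
force: [-0.3, 1.0, 0.4]
finger_gap: 0.0852
grasp_force: 0.0
```

```bash
echo "7.8 0.05164" > log.txt
cat > go.py <<'E'
import sys,time
from plan import *
from bench import readout,optics
n=int(sys.argv[1]); off=.001
p=np.load("p.npy")
t0=readout.get_state()["time_s"];d=optics.snapshot("top");v=track(d,p);st=readout.get_state()
if v is not None: open("log.txt","a").write(f"{t0} {v[0]}\n")
L=np.loadtxt("log.txt",ndmin=2);q=fit(L)
res=sim(*q,L[0,0],L[:,0])[0]-L[:,1]
c,s=np.cos(p[2]),np.sin(p[2]);Q=st["tcp_pos"]-[p[0],p[1],0];tx,ty=c*Q[0]+s*Q[1],-s*Q[0]+c*Q[1]
t1=st["time_s"]
cy=float(sys.argv[2]) if len(sys.argv)>2 else ty   # commanded y in stand frame
T=t1+.1*np.arange(1,n+1)
Y=sim(*q,L[0,0],T+.025)[0]+off; X=sim(*q,L[0,0],np.r_[T,T[-1]+.001])
print("t",t1,"arbor",v,"tcp",tx.round(4),ty.round(4),Q[2].round(4),"F",st["force"].round(1),"err",None if v is None else (ty-off-v[0]).round(4))
print("fit",q.round(4),"res mm",(res[-6:]*1e3).round(1),"xend",X[:,-1].round(3))
print("rows",((Y-cy)/.12).round(2))
E
python3 go.py 6 0.0407
```

```text
t 8.4 arbor [0.03634066 0.1052808 ] tcp -0.0999 0.0396 0.1228 F [-0.1  0.4  0.8] err 0.0022
fit [ 0.1168  0.007   0.0516 -0.0002] res mm [-0.  0.] xend [-0.016 -0.081]
rows [-0.12 -0.19 -0.26 -0.33 -0.41 -0.48]
```

Emit:
step_arm --pt "0 -0.12 0 0 0 0 1" --pt "0 -0.19 0 0 0 0 1" --pt "0 -0.26 0 0 0 0 1" --pt "0 -0.33 0 0 0 0 1" --pt "0 -0.41 0 0 0 0 1" --pt "0 -0.48 0 0 0 0 1"

```text
time_s: 9.0
tcp_pos: [0.477, -0.1082, 0.1228]
orientation: [0.0, 0.099, 0.995, -0.0]
force: [0.9, 0.5, 0.4]
finger_gap: 0.0852
grasp_force: 0.0
```

```bash
python3 go.py 6 -0.0175
```

```text
t 9.05 arbor [-0.00767145  0.10469777] tcp -0.0999 -0.0192 0.1229 F [ 0.3 -0.9 -0.1] err -0.0126
fit [ 0.0947  0.0072  0.051  -0.003 ] res mm [-0.7  0.8 -0.3] xend [-0.041 -0.02 ]
rows [-0.02 -0.07 -0.11 -0.15 -0.18 -0.19]
```

Emit:
step_arm --pt "0 -0.01 0 0 0 0 1" --pt "0 -0.06 0 0 0 0 1" --pt "0 -0.1 0 0 0 0 1" --pt "0 -0.14 0 0 0 0 1" --pt "0 -0.17 0 0 0 0 1" --pt "0 -0.18 0 0 0 0 1"

```text
time_s: 9.65
tcp_pos: [0.4728, -0.1289, 0.1228]
orientation: [-0.0, 0.099, 0.995, -0.0]
force: [-0.6, 0.5, 0.5]
finger_gap: 0.085
grasp_force: 0.0
```

```bash
python3 go.py 6
```

```text
t 9.7 arbor [-0.0405337   0.10441901] tcp -0.0999 -0.0395 0.1228 F [-0.1 -0.3 -0.8] err 0.0001
fit [ 0.0943  0.0078  0.0509 -0.0033] res mm [-0.8  0.6 -0.1 -0.3] xend [-0.034  0.039]
rows [-0.02 -0.02 -0.01  0.01  0.03  0.06]
```

Emit:
step_arm --pt "0 -0.02 0 0 0 0 1" --pt "0 -0.02 0 0 0 0 1" --pt "0 -0.01 0 0 0 0 1" --pt "0 0.01 0 0 0 0 1" --pt "0 0.03 0 0 0 0 1" --pt "0 0.06 0 0 0 0 1"

```text
time_s: 10.3
tcp_pos: [0.4744, -0.1212, 0.1228]
orientation: [-0.0, 0.099, 0.995, 0.0]
force: [-0.2, 0.9, -0.5]
finger_gap: 0.0856
grasp_force: 0.0
```

```bash
python3 go.py 8 -0.0323
```

```text
t 10.35 arbor [-0.03725505  0.104377  ] tcp -0.1 -0.0312 0.1228 F [ 0.7 -0.1  0.1] err 0.0051
fit [ 0.0897  0.0065  0.051  -0.0047] res mm [-0.6  0.5  0.3 -0.6  0.3] xend [0.013 0.063]
rows [0.03 0.07 0.12 0.17 0.23 0.29 0.34 0.4 ]
```

Emit:
step_arm --pt "0 0.02 0 0 0 0 1" --pt "0 0.06 0 0 0 0 1" --pt "0 0.11 0 0 0 0 1" --pt "0 0.16 0 0 0 0 1" --pt "0 0.22 0 0 0 0 1" --pt "0 0.28 0 0 0 0 1" --pt "0 0.33 0 0 0 0 1" --pt "0 0.39 0 0 0 0 1"

```text
time_s: 11.15
tcp_pos: [0.4836, -0.075, 0.1228]
orientation: [0.0, 0.099, 0.995, -0.0]
force: [-0.0, 0.2, 0.7]
finger_gap: 0.0852
grasp_force: 0.0
```

```bash
python3 go.py 10
```

```text
t 11.2 arbor [0.01001354 0.10473284] tcp -0.1 0.0163 0.1228 F [-0.4 -0.6  0.7] err 0.0053
fit [ 0.0865  0.0066  0.0511 -0.0063] res mm [-0.5  0.1  0.6 -0.2 -0.3  0.4] xend [ 0.035 -0.021]
rows [0.04 0.09 0.12 0.15 0.17 0.18 0.18 0.18 0.17 0.16]
```

Emit:
step_arm --pt "0 0.04 0 0 0 0 1" --pt "0 0.09 0 0 0 0 1" --pt "0 0.12 0 0 0 0 1" --pt "0 0.15 0 0 0 0 1" --pt "0 0.17 0 0 0 0 1" --pt "0 0.18 0 0 0 0 1" --pt "0 0.18 0 0 0 0 1" --pt "0 0.18 0 0 0 0 1" --pt "0 0.17 0 0 0 0 1" --pt "0 0.16 0 0 0 0 1"

```text
time_s: 12.2
tcp_pos: [0.4872, -0.0569, 0.1228]
orientation: [0.0, 0.099, 0.995, -0.0]
force: [1.1, 1.1, -0.7]
finger_gap: 0.0857
grasp_force: 0.0
```

```bash
python3 go.py 10
```

```text
t 12.25 arbor [0.03492691 0.10516486] tcp -0.0999 0.0338 0.1228 F [-0.4 -0.5 -0.3] err -0.0022
fit [ 0.0866  0.0065  0.0511 -0.0062] res mm [ 0.1  0.6 -0.2 -0.4  0.3 -0.1] xend [-0.016 -0.05 ]
rows [-0.02 -0.06 -0.09 -0.14 -0.18 -0.23 -0.28 -0.33 -0.38 -0.42]
```

Emit:
step_arm --pt "0 -0.02 0 0 0 0 1" --pt "0 -0.06 0 0 0 0 1" --pt "0 -0.09 0 0 0 0 1" --pt "0 -0.14 0 0 0 0 1" --pt "0 -0.18 0 0 0 0 1" --pt "0 -0.23 0 0 0 0 1" --pt "0 -0.28 0 0 0 0 1" --pt "0 -0.33 0 0 0 0 1" --pt "0 -0.38 0 0 0 0 1" --pt "0 -0.42 0 0 0 0 1"

```text
time_s: 13.25
tcp_pos: [0.4773, -0.1067, 0.1228]
orientation: [0.0, 0.099, 0.995, -0.0]
force: [-1.1, 0.6, 0.1]
finger_gap: 0.0849
grasp_force: 0.0
```

```bash
python3 go.py 14
```

```text
t 13.3 arbor [-0.01454268  0.10453006] tcp -0.0999 -0.0173 0.1228 F [ 0.7 -0.4  0.1] err -0.0038
fit [ 0.0855  0.0066  0.0511 -0.0069] res mm [ 0.5 -0.1 -0.4 -0.3  0.  -0.5] xend [-0.009  0.05 ]
rows [-0.04 -0.07 -0.09 -0.1  -0.11 -0.11 -0.11 -0.1  -0.08 -0.05 -0.02  0.01
  0.05  0.09]
```

Emit:
step_arm --pt "0 -0.04 0 0 0 0 1" --pt "0 -0.07 0 0 0 0 1" --pt "0 -0.09 0 0 0 0 1" --pt "0 -0.1 0 0 0 0 1" --pt "0 -0.11 0 0 0 0 1" --pt "0 -0.11 0 0 0 0 1" --pt "0 -0.11 0 0 0 0 1" --pt "0 -0.1 0 0 0 0 1" --pt "0 -0.08 0 0 0 0 1" --pt "0 -0.05 0 0 0 0 1" --pt "0 -0.02 0 0 0 0 1" --pt "0 0.01 0 0 0 0 1" --pt "0 0.05 0 0 0 0 1" --pt "0 0.09 0 0 0 0 1"

```text
time_s: 14.7
tcp_pos: [0.4796, -0.0951, 0.1228]
orientation: [0.0, 0.099, 0.995, 0.0]
force: [0.5, 0.4, -1.1]
finger_gap: 0.085
grasp_force: 0.0
```

```bash
python3 go.py 18
```

```text
t 14.75 arbor [-0.00825023  0.10473064] tcp -0.1 -0.0045 0.1228 F [0.  0.5 0.1] err 0.0027
fit [ 0.0857  0.0067  0.0512 -0.007 ] res mm [-0.1 -0.4 -0.2 -0.2 -0.7 -0.2] xend [ 0.007 -0.043]
rows [0.05 0.09 0.13 0.17 0.2  0.23 0.25 0.26 0.27 0.27 0.26 0.25 0.24 0.22
 0.19 0.16 0.13 0.09]
```

Emit:
step_arm --pt "0 0.05 0 0 0 0 1" --pt "0 0.09 0 0 0 0 1" --pt "0 0.13 0 0 0 0 1" --pt "0 0.17 0 0 0 0 1" --pt "0 0.2 0 0 0 0 1" --pt "0 0.23 0 0 0 0 1" --pt "0 0.25 0 0 0 0 1" --pt "0 0.26 0 0 0 0 1" --pt "0 0.27 0 0 0 0 1" --pt "0 0.27 0 0 0 0 1" --pt "0 0.26 0 0 0 0 1" --pt "0 0.25 0 0 0 0 1" --pt "0 0.24 0 0 0 0 1" --pt "0 0.22 0 0 0 0 1" --pt "0 0.19 0 0 0 0 1" --pt "0 0.16 0 0 0 0 1" --pt "0 0.13 0 0 0 0 1" --pt "0 0.09 0 0 0 0 1"

```text
time_s: 16.55
tcp_pos: [0.4816, -0.0853, 0.1228]
orientation: [0.0, 0.099, 0.995, 0.0]
force: [-0.4, -0.4, 0.2]
finger_gap: 0.0852
grasp_force: 0.0
```

```bash
python3 go.py 20
```

```text
t 16.6 arbor [0.00701637 0.10473453] tcp -0.0999 0.0044 0.1228 F [ 0.1 -0.4  0.4] err -0.0036
fit [ 0.0856  0.0066  0.0511 -0.0069] res mm [-0.4 -0.2 -0.2 -0.7 -0.4 -0.2] xend [0.003 0.035]
rows [-0.03 -0.07 -0.1  -0.13 -0.16 -0.18 -0.2  -0.21 -0.21 -0.21 -0.21 -0.2
 -0.18 -0.16 -0.14 -0.11 -0.08 -0.05 -0.02  0.01]
```

Emit:
step_arm --pt "0 -0.03 0 0 0 0 1" --pt "0 -0.07 0 0 0 0 1" --pt "0 -0.1 0 0 0 0 1" --pt "0 -0.13 0 0 0 0 1" --pt "0 -0.16 0 0 0 0 1" --pt "0 -0.18 0 0 0 0 1" --pt "0 -0.2 0 0 0 0 1" --pt "0 -0.21 0 0 0 0 1" --pt "0 -0.21 0 0 0 0 1" --pt "0 -0.21 0 0 0 0 1" --pt "0 -0.21 0 0 0 0 1" --pt "0 -0.2 0 0 0 0 1" --pt "0 -0.18 0 0 0 0 1" --pt "0 -0.16 0 0 0 0 1" --pt "0 -0.14 0 0 0 0 1" --pt "0 -0.11 0 0 0 0 1" --pt "0 -0.08 0 0 0 0 1" --pt "0 -0.05 0 0 0 0 1" --pt "0 -0.02 0 0 0 0 1" --pt "0 0.01 0 0 0 0 1"

```text
time_s: 18.6
tcp_pos: [0.4819, -0.0835, 0.1228]
orientation: [0.0, 0.099, 0.995, -0.0]
force: [0.4, 0.5, -0.3]
finger_gap: 0.0848
grasp_force: 0.0
```

```bash
python3 go.py 20
```

```text
t 18.65 arbor [0.00401807 0.10456142] tcp -0.1 0.0072 0.1228 F [ 0.3 -0.2 -0.3] err 0.0022
fit [ 0.0858  0.0066  0.0511 -0.0068] res mm [-0.2 -0.1 -0.8 -0.3 -0.3 -0.4] xend [-0.01 -0.02]
rows [ 0.03  0.05  0.07  0.08  0.09  0.1   0.1   0.09  0.09  0.07  0.06  0.04
  0.02 -0.01 -0.03 -0.05 -0.08 -0.1  -0.12 -0.14]
```

Emit:
step_arm --pt "0 0.03 0 0 0 0 1" --pt "0 0.05 0 0 0 0 1" --pt "0 0.07 0 0 0 0 1" --pt "0 0.08 0 0 0 0 1" --pt "0 0.09 0 0 0 0 1" --pt "0 0.1 0 0 0 0 1" --pt "0 0.1 0 0 0 0 1" --pt "0 0.09 0 0 0 0 1" --pt "0 0.09 0 0 0 0 1" --pt "0 0.07 0 0 0 0 1" --pt "0 0.06 0 0 0 0 1" --pt "0 0.04 0 0 0 0 1" --pt "0 0.02 0 0 0 0 1" --pt "0 -0.01 0 0 0 0 1" --pt "0 -0.03 0 0 0 0 1" --pt "0 -0.05 0 0 0 0 1" --pt "0 -0.08 0 0 0 0 1" --pt "0 -0.1 0 0 0 0 1" --pt "0 -0.12 0 0 0 0 1" --pt "0 -0.14 0 0 0 0 1"

```text
time_s: 20.65
tcp_pos: [0.4785, -0.1005, 0.1228]
orientation: [0.0, 0.099, 0.995, -0.0]
force: [-0.5, -0.2, 1.0]
finger_gap: 0.0852
grasp_force: 0.0
```

```bash
python3 go.py 20
```

```text
t 20.7 arbor [-0.00897036  0.10456129] tcp -0.0999 -0.0108 0.1228 F [-0.1 -0.6 -1. ] err -0.0028
fit [ 0.0855  0.0068  0.0512 -0.0072] res mm [-0.3 -0.6 -0.3 -0.4 -0.5 -0.4] xend [0.009 0.003]
rows [-0.   -0.01 -0.01 -0.01 -0.01 -0.    0.01  0.02  0.03  0.05  0.06  0.08
  0.1   0.12  0.13  0.14  0.16  0.17  0.17  0.17]
```

Emit:
step_arm --pt "0 0 0 0 0 0 1" --pt "0 -0.01 0 0 0 0 1" --pt "0 -0.01 0 0 0 0 1" --pt "0 -0.01 0 0 0 0 1" --pt "0 -0.01 0 0 0 0 1" --pt "0 0 0 0 0 0 1" --pt "0 0.01 0 0 0 0 1" --pt "0 0.02 0 0 0 0 1" --pt "0 0.03 0 0 0 0 1" --pt "0 0.05 0 0 0 0 1" --pt "0 0.06 0 0 0 0 1" --pt "0 0.08 0 0 0 0 1" --pt "0 0.1 0 0 0 0 1" --pt "0 0.12 0 0 0 0 1" --pt "0 0.13 0 0 0 0 1" --pt "0 0.14 0 0 0 0 1" --pt "0 0.16 0 0 0 0 1" --pt "0 0.17 0 0 0 0 1" --pt "0 0.17 0 0 0 0 1" --pt "0 0.17 0 0 0 0 1"

```text
time_s: 22.7
tcp_pos: [0.4825, -0.0803, 0.1228]
orientation: [-0.0, 0.099, 0.995, -0.0]
force: [-0.9, -0.0, 1.0]
finger_gap: 0.0853
grasp_force: 0.0
```

```bash
python3 go.py 20
```

```text
t 22.75 arbor [0.00972944 0.10454944] tcp -0.0999 0.0101 0.1228 F [ 0.9 -0.1 -0.8] err -0.0007
fit [ 0.0856  0.0067  0.0511 -0.007 ] res mm [-0.7 -0.3 -0.3 -0.5 -0.5 -0.2] xend [-0.005  0.003]
rows [ 0.    0.   -0.   -0.01 -0.02 -0.03 -0.04 -0.05 -0.06 -0.07 -0.09 -0.1
 -0.1  -0.11 -0.12 -0.12 -0.12 -0.12 -0.12 -0.12]
```

Emit:
step_arm --pt "0 0 0 0 0 0 1" --pt "0 0 0 0 0 0 1" --pt "0 0 0 0 0 0 1" --pt "0 -0.01 0 0 0 0 1" --pt "0 -0.02 0 0 0 0 1" --pt "0 -0.03 0 0 0 0 1" --pt "0 -0.04 0 0 0 0 1" --pt "0 -0.05 0 0 0 0 1" --pt "0 -0.06 0 0 0 0 1" --pt "0 -0.07 0 0 0 0 1" --pt "0 -0.09 0 0 0 0 1" --pt "0 -0.1 0 0 0 0 1" --pt "0 -0.1 0 0 0 0 1" --pt "0 -0.11 0 0 0 0 1" --pt "0 -0.12 0 0 0 0 1" --pt "0 -0.12 0 0 0 0 1" --pt "0 -0.12 0 0 0 0 1" --pt "0 -0.12 0 0 0 0 1" --pt "0 -0.12 0 0 0 0 1" --pt "0 -0.12 0 0 0 0 1"

```text
time_s: 24.75
tcp_pos: [0.4797, -0.0944, 0.1228]
orientation: [-0.0, 0.099, 0.995, 0.0]
force: [-0.2, -0.0, -0.1]
finger_gap: 0.0857
grasp_force: 0.0
```

```bash
python3 go.py 20
```

```text
t 24.8 arbor [-0.00482398  0.10465173] tcp -0.0999 -0.0043 0.1228 F [ 0.4 -0.6  0.6] err -0.0005
fit [ 0.0856  0.0067  0.0512 -0.0071] res mm [-0.3 -0.4 -0.5 -0.5 -0.4 -0.2] xend [ 0.001 -0.001]
rows [0.01 0.01 0.02 0.02 0.03 0.03 0.04 0.04 0.05 0.05 0.05 0.06 0.06 0.06
 0.06 0.06 0.06 0.06 0.06 0.05]
```

Emit:
step_arm --pt "0 0.01 0 0 0 0 1" --pt "0 0.01 0 0 0 0 1" --pt "0 0.02 0 0 0 0 1" --pt "0 0.02 0 0 0 0 1" --pt "0 0.03 0 0 0 0 1" --pt "0 0.03 0 0 0 0 1" --pt "0 0.04 0 0 0 0 1" --pt "0 0.04 0 0 0 0 1" --pt "0 0.05 0 0 0 0 1" --pt "0 0.05 0 0 0 0 1" --pt "0 0.05 0 0 0 0 1" --pt "0 0.06 0 0 0 0 1" --pt "0 0.06 0 0 0 0 1" --pt "0 0.06 0 0 0 0 1" --pt "0 0.06 0 0 0 0 1" --pt "0 0.06 0 0 0 0 1" --pt "0 0.06 0 0 0 0 1" --pt "0 0.06 0 0 0 0 1" --pt "0 0.06 0 0 0 0 1" --pt "0 0.05 0 0 0 0 1"

```text
time_s: 26.8
tcp_pos: [0.4809, -0.0885, 0.1228]
orientation: [0.0, 0.099, 0.995, 0.0]
force: [0.9, 0.9, 1.1]
finger_gap: 0.0854
grasp_force: 0.0
```

```bash
python3 go.py 20
```

```text
t 26.85 arbor [0.00218174 0.104787  ] tcp -0.0999 0.0015 0.1228 F [-1.   0.1 -0.5] err -0.0017
fit [ 0.0856  0.0067  0.0511 -0.0069] res mm [-0.3 -0.5 -0.6 -0.2 -0.5 -0.7] xend [ 0. -0.]
rows [ 0.01  0.01  0.    0.    0.    0.    0.    0.    0.    0.    0.    0.
  0.    0.   -0.   -0.   -0.   -0.   -0.   -0.  ]
```

Almost still, so I hold for 2 s and then check.

Emit:
step_arm --pt "0 0.01 0 0 0 0 1" --pt "0 0.01 0 0 0 0 1" --pt "0 0.01 0 0 0 0 1" --pt "0 0.01 0 0 0 0 1" --pt "0 0.01 0 0 0 0 1" --pt "0 0.01 0 0 0 0 1" --pt "0 0.01 0 0 0 0 1" --pt "0 0.01 0 0 0 0 1" --pt "0 0.01 0 0 0 0 1" --pt "0 0.01 0 0 0 0 1" --pt "0 0.01 0 0 0 0 1" --pt "0 0.01 0 0 0 0 1" --pt "0 0.01 0 0 0 0 1" --pt "0 0.01 0 0 0 0 1" --pt "0 0.01 0 0 0 0 1" --pt "0 0.01 0 0 0 0 1" --pt "0 0.01 0 0 0 0 1" --pt "0 0.01 0 0 0 0 1" --pt "0 0.01 0 0 0 0 1" --pt "0 0.01 0 0 0 0 1"

```text
time_s: 28.85
tcp_pos: [0.4812, -0.0874, 0.1228]
orientation: [0.0, 0.099, 0.995, -0.0]
force: [0.7, 0.3, 0.2]
finger_gap: 0.0852
grasp_force: 0.0
```

```bash
for i in 1 2 3; do python3 obs.py; done
```

```text
t 28.85 28.9 arbor [0.00203298 0.10486528] tcp stand -0.0999 0.0029 0.1228 F [ 0.3  0.3 -0.3]
t 28.9 28.95 arbor [0.00203672 0.1047232 ] tcp stand -0.0999 0.0029 0.1228 F [-0.8  0.2 -1.1]
t 28.95 29.0 arbor [0.00174904 0.10468194] tcp stand -0.0999 0.0029 0.1228 F [-0.7  1.1 -0.3]
```

Emit:
step_arm --pt "0 0 0 0 0 0 1" --pt "0 0 0 0 0 0 1" --pt "0 0 0 0 0 0 1" --pt "0 0 0 0 0 0 1" --pt "0 0 0 0 0 0 1" --pt "0 0 0 0 0 0 1" --pt "0 0 0 0 0 0 1" --pt "0 0 -0.1 0 0 0 1" --pt "0 0 -0.3 0 0 0 1" --pt "0 0 -0.5 0 0 0 1" --pt "0 0 -0.7 0 0 0 1" --pt "0 0 -0.9 0 0 0 1" --pt "0 0 -1 0 0 0 1" --pt "0 0 -1 0 0 0 1"

```text
time_s: 30.4
tcp_pos: [0.4823, -0.0877, 0.2457]
orientation: [0.002, 0.099, 0.995, -0.001]
force: [0.4, 0.6, 0.4]
finger_gap: 0.0857
grasp_force: 0.0
```

Emit:
step_arm --pt "0 0 -0.15 0 0 0 1" --pt "0 0 -0.3 0 0 0 1" --pt "0 0 -0.4 0 0 0 1" --pt "0 0 -0.4 0 0 0 1" --pt "0 0 -0.4 0 0 0 1" --pt "0 0 -0.4 0 0 0 1"

```text
time_s: 31.0
tcp_pos: [0.4806, -0.0871, 0.2892]
orientation: [-0.001, 0.099, 0.995, 0.0]
force: [1.1, -1.2, -0.8]
finger_gap: 0.0856
grasp_force: 0.0
```

```bash
python3 obs.py; python3 -c "
from bench import manip;print(manip.close_job())"
```

```text
t 31.0 31.05 arbor [0.00218174 0.104787  ] tcp stand -0.1005 0.003 0.2893 F [-0.5 -0.6  0.4]
the job is handed in; nothing more can be done
None
```

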